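# Take the charged battery pack off its charger

## Task

Two battery packs stand in chargers on the stockroom bench. Take the one whose charger shows a green light: pinch the two yellow buttons on its sides together to free its catch, lift it straight out while pinched, and set it down gently, standing upright, inside the green tray. Leave the pack on the red-lit charger latched where it is.

Things in the scene. Friction and masses are not known exactly. Their poses are not given: they have to be found in the camera images.
- pack_full: Charged battery pack, in the charger with the green light: dark block 60 (x) x 46 (y) x 85 mm (z), 0.3 to 0.5 kg. Origin: centre of its underside, z up. A yellow spring button, 14 x 14 mm, on each y face, 60 mm above the origin, stands 7 mm out (60 mm over both). Pushed in along y (2 N, 5 N when flush at 46 mm) by 6 mm or more, both together unlock it. Grip 30 to 60 N.
- charger_full: Fixed grey charger of that pack, 130 (x) x 110 (y) x 40 mm high, green light bar on top at its +x end. Origin: centre of its underside, z up. The pack stands centred in its well (floor 15 mm above the origin, 25 mm deep, 1.5 mm clearance), axes alike; hooks at the pack's foot, drawn in by its buttons, lock it under the rim.
- pack_part: The other battery pack, the same in every way, latched in the same kind of charger with a red light bar. Leave it there.
- tray: Low open green plastic tray, fixed on the bench, 190 (x) x 150 (y) x 35 mm high outside, walls and floor 5 mm thick, empty. Origin: centre of its underside; z is up.
Mind the look-alikes: they are no part of the job. Leave any turquoise look-alike of the pack_full alone.

How it is judged:
On the way:
1. the charged pack is unlatched and lifted upright out of its charger's well (height (world z) of pack_full above 0.043 m and angle between pack_full's own z axis and vertical below 0.35 rad), for 0.1 s.
At the end, for the whole second after the job is handed in: The charged pack stands on the floor of the green tray (its foot within 10 mm of the floor, upright within 10 degrees, wholly inside the walls), at rest and released; the other pack is still in its charger, within 10 mm of where it was (x of pack_full in the frame of tray between -0.07 and 0.07 m and y of pack_full in the frame of tray between -0.055 and 0.055 m and z of pack_full in the frame of tray below 0.015 m and angle between pack_full's own z axis and vertical below 0.17 rad and linear speed of pack_full below 0.02 m/s and distance of pack_part from where it was at the start of the episode below 0.01 m); the robot touches nothing.
It fails at once if the other pack is pulled out of place (by more than 15 mm) (distance of pack_part from where it was at the start of the episode above 0.015 m).
It fails at once if the charged pack is dropped or rammed into the tray (faster than 0.55 m/s while its foot is inside the tray, below the rim) (x of pack_full in the frame of tray between -0.09 and 0.09 m and y of pack_full in the frame of tray between -0.07 and 0.07 m and z of pack_full in the frame of tray below 0.03 m and linear speed of pack_full above 0.55 m/s).
It also fails if it takes over 35 s, if anything falls off the work surface, if the arm or the gripper's body presses on something with over 40 N, if the wrist force passes 120 N, or if a joint passes its speed limit or range.

## Robot

A 6-joint arm with a two-finger parallel gripper is mounted at the origin on the work surface. World frame = base frame: x ahead of the robot, y to its left, z up, the work surface at z = 0. Lengths are in m, angles in rad, forces in N, time in s.
With the tool pointing down it reaches from about 0.275 to 0.725 m from the base axis. Payload 5.6 kg.
Tool frame: the origin (TCP) lies between the finger pads; the fingertips stand 8 mm ahead of it and the grasp point (between the pads) lies 11 mm behind it; z points along the fingers, y is the line along which they close (so a half turn about z gives the same grasp; the last joint's range is limited). The gripper opens to 85 mm and grips with 20 to 120 N. Pads are 22 mm wide; open, the fingers measure 114 mm over their backs; the gripper's body (76 mm by 85 mm) begins 54 mm behind the grasp point. The pads swing forward as they close: fully open they stand 13 mm farther back than shut.
Start: joints at [1.527, 0.255, 0.108, 0, -1.424, -0.285], TCP at [0.178, 0.521, 0.239] pointing down, gripper open.
Joint ranges: [-2.95, 2.95], [-1.21, 1.97], [-1.09, 1.5], [-2.87, 1.71], [-2.94, -0.07], [-3.05, 3.05]. Speed limits (rad/s): [2.57, 2.57, 3.14, 3.14, 3.14, 3.14].

## Interface

Orientations are given as a unit quaternion [x, y, z, w].
In Python, from plant import * gives the robot as it stands.
- The arm moves only by the tool servo_tool, never from a script. Its arguments are lists of equal length, an entry for each row: "angular": the turn, a rotation vector about the world's x, y, z in degrees, a list of three; "linear": the shift along the world's x, y, z in m, a list of three; "hand": the finger opening in m, from 0 to 0.0854. A call has 1 to 10 rows; each row shifts and turns the commanded pose from where the row before left it; what a row does not reach is not made up. A row lasts 1/8 s, in which the tool goes at most 62.5 mm and 10.7 degrees, less where a joint would pass 70% of its speed; a pose out of reach is approached as far as the arm can. A call is refused whole if a number of a shift passes 0.0625 or a number of a turn 10.7, either way. A call with a gripper value outside its range is refused whole. The fingers move at their own pace and stop on an object; "force" is the grip in N (left out, the last holds). Time passes only in rows, so rows that do not move let the fingers close. It gives the time, the measured TCP pose, the force, the opening and the grip force at its end, in the units of the state.
- observe(): the state, without advancing time (a new reading comes with each control period).
- get_image(name): name is "scene" or "top"; returns the picture (480x640x3 uint8, red, green, blue); there is no depth.
- camera_params(name): a dict with "fx", "fy", "cx", "cy" (pixels), "origin" and "rotation" of the camera in the world. Camera axes: x right, y down, z forward; pixel columns grow to the right and rows downward; lengths in m; the calibration is good to about 2 mm. A picture is of the moment at which its call begins. camera_params takes no time and is no camera call.
- finish_job(): hands the job in; it is judged then, once.
Trained networks look in the newest picture that a camera, given by its name, has taken for a name from the list of things; names that differ only in an ending like _2 or _b are one class to them, and where a whole thing is asked for, a point or a joint stands for the part that bears it (a point fixed in the world has none). Each returns a list of dicts, best first, with "conf" (0 to 1); they miss things now and then, are a little off and sometimes report something else, mostly with a low value. They report only what shows in the picture. A call takes as long as a camera call. They do not tell look-alikes from the thing itself.
- find_in(label, camera): "xy" ([column, row] as shares, 0 to 1, of the picture: columns of its width, rows of its height, amid what is visible of it).
The state is a dict: "time_s": time; "joints": joint angles; "joint_velocities": joint speeds; "joint_torque": joint torques, N m; "ee_pos": TCP position; "tool_rot": TCP orientation; "wrist_force": force on the tool from outside, world axes, zero at the start; "ft_torque": the same for the moment, N m; "finger_gap": finger opening in m; "grip_force": force on a finger pad.
Only numpy, scipy, OpenCV 4.12 (cv2) and the standard library are available. Lean on these libraries where they do the work, as an engineer would, in place of code of your own. Each camera call takes 0.05 s, during which the arm holds its last target. There are 200 camera calls.

## Working session

There is one attempt and no reset: what is moved stays moved. The work goes in short steps, Python scripts to look and compute and a tool call to move; the robot and the scene stay as the last step left them, time stands still between calls to the robot, and variables do not carry over. Pictures are saved under pics/ and viewed, at most 10 in all, crops included, and the job is handed in when it is done.

Besides the shell and the picture viewer there is one more tool, called after ">>>" in YAML: its name, and indented under it one key for each argument. servo_tool: Moves the arm, as the interface text tells. Its arguments: {"type":"object","properties":{"angular":{"type":"array","items":{"type":"array","items":{"type":"number"}}},"linear":{"type":"array","items":{"type":"array","items":{"type":"number"}}},"hand":{"type":"array","items":{"type":"number"}},"force":{"type":"number"}},"required":["angular","linear","hand"]}

```bash
mkdir -p pics; python3 - <<'E'
from plant import *
import cv2
for c in ("scene","top"):
    im=get_image(c); cv2.imwrite(f"pics/{c}1.png",im[:,:,::-1].copy())
    for l in ("pack_full","charger_full","pack_part","tray"):
        print(c,l,[(round(d["xy"][0]*640),round(d["xy"][1]*480),round(d["conf"],2)) for d in find_in(l,c)])
    print(camera_params(c))
s=observe();print(s["time_s"],s["ee_pos"],s["tool_rot"])
E
```

```text
scene pack_full [(318, 179, 0.73), (420, 223, 0.72), (315, 220, 0.67), (372, 286, 0.57)]
scene charger_full [(311, 255, 0.73)]
scene pack_part [(409, 167, 0.78)]
scene tray [(208, 348, 0.93)]
{'fx': 505.5047867705518, 'fy': 505.5047867705518, 'cx': 327.0278129854272, 'cy': 235.6158687159296, 'origin': array([ 0.84493844, -0.54976183,  0.55962306]), 'rotation': array([ 0.86564997,  0.24580667, -0.10954334, -0.42217232])}
top pack_full [(313, 242, 0.79), (231, 289, 0.69), (347, 165, 0.68), (249, 160, 0.58)]
top charger_full [(314, 264, 0.55)]
top pack_part [(153, 204, 0.59)]
top tray [(467, 256, 0.7)]
{'fx': 501.2081547966057, 'fy': 501.2081547966057, 'cx': 325.81514139966976, 'cy': 234.0126027119246, 'origin': array([ 0.34230171, -0.01134717,  0.84908004]), 'rotation': array([ 0.7136357 , -0.69346113,  0.07051183, -0.0697412 ])}
0.5 [0.17754752 0.52052212 0.23925103] [ 9.86517780e-01 -1.63654110e-01 -1.91133087e-05  3.23636326e-05]
```

View pics/scene1.png

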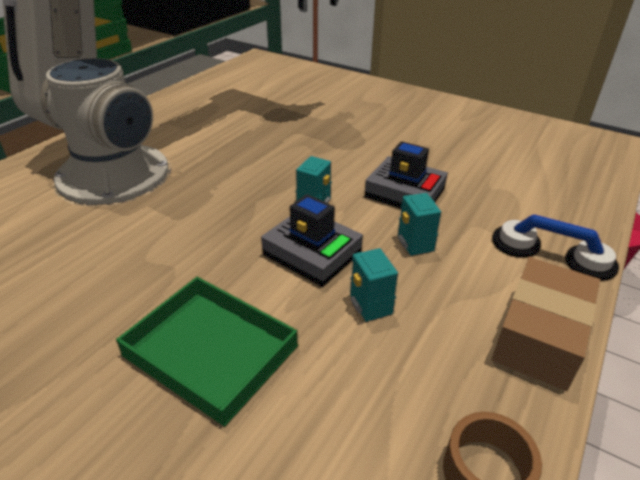

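View pics/top1.png

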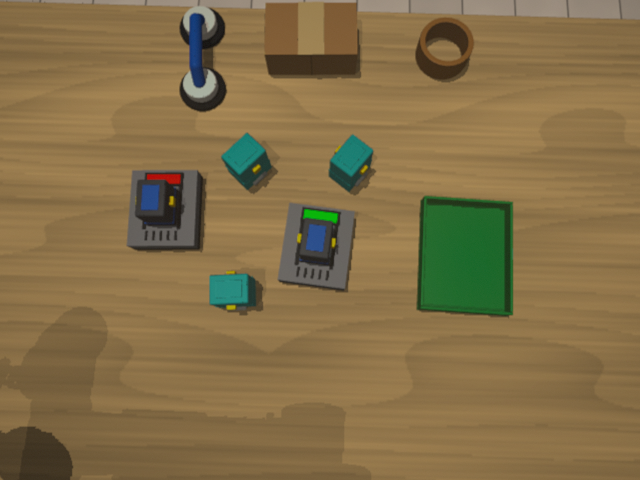

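The scene view shows the green-lit charger at (312,245) and the red-lit one at (405,180), with turquoise decoys around them and the tray at (208,348). In the top view the green-lit pack is at (317,240) with buttons near (299,238) and (334,242), and the tray is at (467,256).

```bash
cat > h.py <<'E'
from plant import *
import cv2, numpy as np
from scipy.spatial.transform import Rotation as R
def ray(cam,uv,z):
    p=camera_params(cam); d=R.from_quat(p["rotation"]).apply([(uv[0]-p["cx"])/p["fx"],(uv[1]-p["cy"])/p["fy"],1])
    o=np.array(p["origin"]); return o+d*(z-o[2])/d[2]
def proj(cam,X):
    p=camera_params(cam); c=R.from_quat(p["rotation"]).inv().apply(np.atleast_2d(X)-p["origin"])
    return np.c_[c[:,0]/c[:,2]*p["fx"]+p["cx"],c[:,1]/c[:,2]*p["fy"]+p["cy"]]
def blobs(im,lo,hi,box,amin=8):
    m=cv2.inRange(cv2.cvtColor(im,cv2.COLOR_RGB2HSV),lo,hi); k=np.zeros_like(m); x0,y0,x1,y1=box; k[y0:y1,x0:x1]=m[y0:y1,x0:x1]
    n,l,s,c=cv2.connectedComponentsWithStats(k); return [(s[i,4],c[i],cv2.minAreaRect(np.argwhere(l==i)[:,::-1].astype(np.float32))) for i in range(1,n) if s[i,4]>=amin]
E
python3 - <<'E'
from h import *
im=cv2.imread("pics/top1.png")[:,:,::-1].copy(); sc=cv2.imread("pics/scene1.png")[:,:,::-1].copy()
np.set_printoptions(precision=4,suppress=True)
for n,lo,hi,box,z in (("yel",(20,150,120),(33,255,255),(275,200,360,292),.075),("grn",(50,150,150),(70,255,255),(275,200,360,292),.04),("blue",(105,100,60),(125,255,255),(275,200,360,292),.1),("tray",(50,120,30),(75,255,255),(400,180,530,330),.02)):
    for a,c,r in blobs(im,lo,hi,box): print(n,a,c,ray("top",c,z)[:2],"corners",[ray("top",q,z)[:2].round(3).tolist() for q in cv2.boxPoints(r)])
for n,lo,hi,box,z in (("grnS",(50,150,150),(70,255,255),(262,190,365,282),.04),("yelS",(20,150,120),(33,255,255),(285,195,340,245),.075)):
    for a,c,r in blobs(sc,lo,hi,box,4): print(n,a,c,ray("scene",c,z)[:2])
cv2.imwrite("pics/c1.png",cv2.resize(im[190:305,265:370,::-1],None,fx=5,fy=5,interpolation=cv2.INTER_CUBIC))
E
```

```text
yel 31 [298.6452 237.6129] [0.4911 0.0326] corners [[0.485, 0.037], [0.499, 0.034], [0.498, 0.029], [0.484, 0.031]]
yel 27 [333.037  241.7407] [ 0.4861 -0.0217] corners [[0.479, -0.02], [0.492, -0.02], [0.492, -0.025], [0.479, -0.025]]
grn 245 [320.2531 215.0735] [0.537  0.0002] corners [[0.533, 0.029], [0.548, 0.027], [0.54, -0.028], [0.526, -0.026]]
blue 460 [315.5783 237.4326] [0.4873 0.0054] corners [[0.469, 0.021], [0.509, 0.016], [0.506, -0.01], [0.466, -0.006]]
tray 10442 [466.014  256.1976] [ 0.4782 -0.2456] corners [[0.385, -0.163], [0.581, -0.172], [0.579, -0.334], [0.383, -0.318]]
grnS 216 [335.1574 244.8935] [0.5355 0.0044]
yelS 28 [301.2857 222.9643] [ 0.4827 -0.0144]
```

View pics/c1.png

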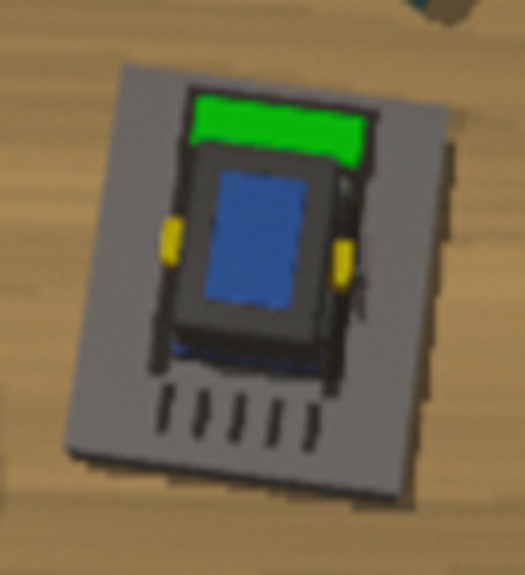

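```bash
python3 - <<'E'
from h import *
np.set_printoptions(precision=4,suppress=True)
q=np.array([[122,66],[447,105],[400,497],[68,452]])/5+[265,190]-.4
P=np.array([ray("top",u,.04)[:2] for u in q]); M=np.array([[65,55],[65,-55],[-65,-55],[-65,55]])/1e3
print(P,P.mean(0),np.linalg.norm(np.diff(P,axis=0),axis=1))
H=(M.T@(P-P.mean(0)));print("yaw",np.degrees(np.arctan2(H[0,1]-H[1,0],H[0,0]+H[1,1])))
im=cv2.imread("pics/top1.png")[:,:,::-1].copy()
a,c,r=max(blobs(im,(50,120,30),(75,255,255),(400,180,530,330)),key=lambda b:b[0])
for q in ([423,197],[512,201],[512,315],[418,312]): print("tray rim",ray("top",q,.035)[:2])
E
```

```text
[[ 0.5565  0.0529]
 [ 0.5462 -0.0556]
 [ 0.4157 -0.0427]
 [ 0.4272  0.0649]] [0.4864 0.0049] [0.109  0.1312 0.1082]
yaw -5.568789273600857
tray rim [ 0.5745 -0.1716]
tray rim [ 0.5719 -0.3213]
tray rim [ 0.3822 -0.3127]
tray rim [ 0.3827 -0.1617]
```

>>> servo_tool:
  angular:
    - [0,0,1.33]
    - [0,0,1.33]
    - [0,0,1.33]
    - [0,0,1.33]
    - [0,0,1.33]
    - [0,0,1.33]
    - [0,0,1.33]
    - [0,0,1.33]
    - [0,0,1.33]
    - [0,0,1.33]
  linear:
    - [0.026,-0.043,0]
    - [0.026,-0.043,0]
    - [0.026,-0.043,0]
    - [0.026,-0.043,0]
    - [0.026,-0.043,0]
    - [0.026,-0.043,0]
    - [0.026,-0.043,0]
    - [0.026,-0.043,0]
    - [0.026,-0.043,0]
    - [0.026,-0.043,0]
  hand: [0.0854,0.0854,0.0854,0.0854,0.0854,0.0854,0.0854,0.0854,0.0854,0.0854]

```text
time_s: 1.75
ee_pos: [0.4382, 0.089, 0.2396]
tool_rot: [0.999, -0.048, 0.0, -0.0]
wrist_force: [1.7, 0.4, 0.4]
finger_gap: 0.0851
grip_force: 0.0
```

>>> servo_tool:
  angular:
    - [0,0,0]
    - [0,0,0]
    - [0,0,0]
    - [0,0,0]
    - [0,0,0]
    - [0,0,0]
    - [0,0,0]
  linear:
    - [0.025,-0.043,0]
    - [0.0245,-0.0425,0]
    - [0,0,-0.03]
    - [0,0,-0.03]
    - [0,0,-0.03]
    - [0,0,0]
    - [0,0,0]
  hand: [0.0854,0.0854,0.0854,0.0854,0.0854,0.0854,0.0854]

```text
time_s: 2.62
ee_pos: [0.4879, 0.0051, 0.1507]
tool_rot: [0.999, -0.048, 0.001, 0.0]
wrist_force: [0.3, 0.4, -0.1]
finger_gap: 0.0851
grip_force: 0.0
```

>>> servo_tool:
  angular:
    - [0,0,0]
    - [0,0,0]
    - [0,0,0]
    - [0,0,0]
    - [0,0,0]
    - [0,0,0]
  linear:
    - [0,0,-0.02]
    - [0,0,-0.02]
    - [0,0,-0.02]
    - [0,0,-0.02]
    - [0,0,-0.01]
    - [0,0,0]
  hand: [0.0854,0.0854,0.0854,0.0854,0.0854,0.0854]

```text
time_s: 3.38
ee_pos: [0.4875, 0.0051, 0.0598]
tool_rot: [0.999, -0.048, 0.0, 0.0]
wrist_force: [-0.4, -0.4, -0.3]
finger_gap: 0.0855
grip_force: 0.0
```

```bash
python3 - <<'E'
from h import *
im=get_image("scene"); cv2.imwrite("pics/s2.png",cv2.resize(im[90:290,220:420,::-1],None,fx=3,fy=3,interpolation=cv2.INTER_CUBIC))
E
```

```text
(no output)
```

View pics/s2.png

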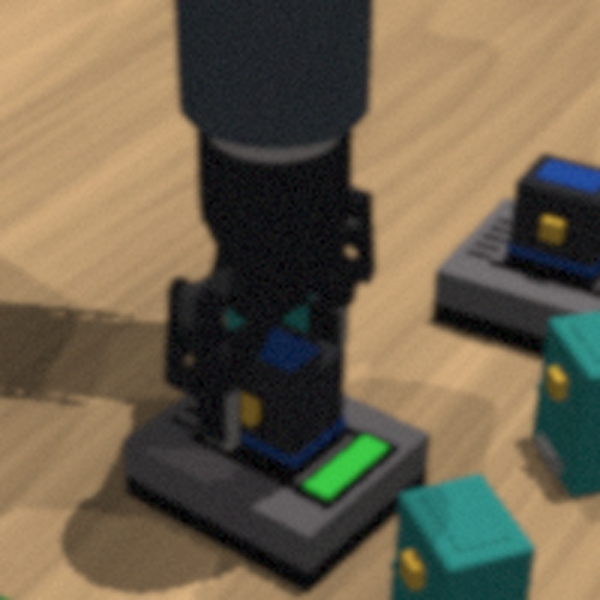

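The crop shows the fingers straddling the pack, with the grey pad at (232,420) level with the yellow button at (250,410). I'm closing now.

>>> servo_tool:
  angular:
    - [0,0,0]
    - [0,0,0]
    - [0,0,0]
    - [0,0,0]
    - [0,0,0]
    - [0,0,0]
    - [0,0,0]
    - [0,0,0]
    - [0,0,0]
    - [0,0,0]
  linear:
    - [0,0,0]
    - [0,0,0]
    - [0,0,0]
    - [0,0,0]
    - [0,0,0]
    - [0,0,0]
    - [0,0,0]
    - [0,0,0]
    - [0,0,0]
    - [0,0,0]
  hand: [0.06,0.05,0.04,0.04,0.04,0.04,0.04,0.04,0.04,0.04]
  force: 45

```text
time_s: 4.68
ee_pos: [0.4881, 0.0053, 0.0605]
tool_rot: [0.999, -0.048, 0.001, -0.0]
wrist_force: [-0.3, 1.3, 6.4]
finger_gap: 0.0455
grip_force: 47.2
```

Gap 46 mm: the buttons are flush. I'll start with a slow lift.

>>> servo_tool:
  angular:
    - [0,0,0]
    - [0,0,0]
    - [0,0,0]
    - [0,0,0]
    - [0,0,0]
    - [0,0,0]
  linear:
    - [0,0,0.004]
    - [0,0,0.006]
    - [0,0,0.01]
    - [0,0,0.01]
    - [0,0,0.01]
    - [0,0,0]
  hand: [0.04,0.04,0.04,0.04,0.04,0.04]

```text
time_s: 5.42
ee_pos: [0.4875, 0.0052, 0.1003]
tool_rot: [0.999, -0.048, 0.001, -0.0]
wrist_force: [0.2, 0.5, -5.0]
finger_gap: 0.046
grip_force: 47.2
```

>>> servo_tool:
  angular:
    - [0,0,0]
    - [0,0,0]
    - [0,0,0]
    - [0,0,0.5]
    - [0,0,0.5]
    - [0,0,0.5]
    - [0,0,0.5]
    - [0,0,0.5]
    - [0,0,0.5]
    - [0,0,0]
  linear:
    - [0,0,0.02]
    - [0,0,0.03]
    - [0,0,0.02]
    - [-0.001,-0.027,0]
    - [-0.002,-0.045,0]
    - [-0.002,-0.05,0]
    - [-0.002,-0.05,0]
    - [-0.002,-0.045,0]
    - [-0.001,-0.03,0]
    - [0,0,0]
  hand: [0.04,0.04,0.04,0.04,0.04,0.04,0.04,0.04,0.04,0.04]

```text
time_s: 6.68
ee_pos: [0.4762, -0.2435, 0.1684]
tool_rot: [1.0, -0.024, -0.001, -0.0]
wrist_force: [-0.3, 0.7, -5.6]
finger_gap: 0.0454
grip_force: 48.1
```

```bash
python3 - <<'E'
from h import *
im=get_image("scene"); cv2.imwrite("pics/s3.png",im[:,:,::-1].copy())
E
```

```text
(no output)
```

View pics/s3.png

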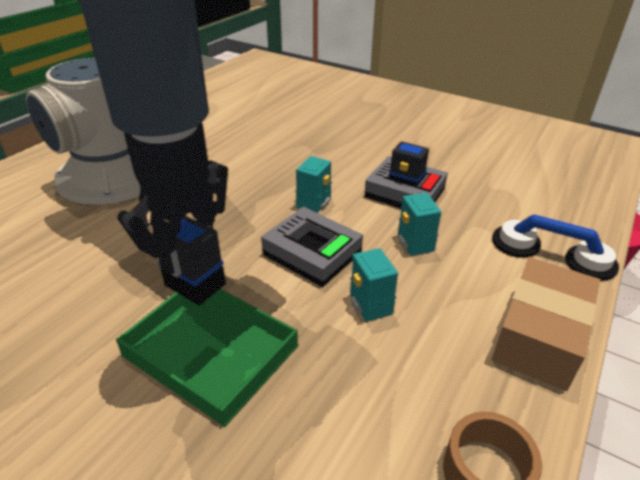

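The pack hangs upright over the tray (195,260), and its green-lit charger (312,245) is empty. Its foot is at about 0.123 m, so I have about 118 mm to lower.

>>> servo_tool:
  angular:
    - [0,0,0]
    - [0,0,0]
    - [0,0,0]
    - [0,0,0]
    - [0,0,0]
    - [0,0,0]
    - [0,0,0]
    - [0,0,0]
  linear:
    - [0,0,-0.015]
    - [0,0,-0.025]
    - [0,0,-0.025]
    - [0,0,-0.02]
    - [0,0,-0.015]
    - [0,0,-0.01]
    - [0,0,-0.004]
    - [0,0,0]
  hand: [0.04,0.04,0.04,0.04,0.04,0.04,0.04,0.04]

```text
time_s: 7.72
ee_pos: [0.4773, -0.242, 0.0555]
tool_rot: [1.0, -0.022, 0.0, 0.0]
wrist_force: [-0.0, 0.6, -4.8]
finger_gap: 0.0455
grip_force: 48.1
```

>>> servo_tool:
  angular:
    - [0,0,0]
    - [0,0,0]
    - [0,0,0]
  linear:
    - [0,0,-0.002]
    - [0,0,-0.001]
    - [0,0,0]
  hand: [0.04,0.04,0.04]

```text
time_s: 8.1
ee_pos: [0.4771, -0.242, 0.0524]
tool_rot: [1.0, -0.022, 0.0, 0.0]
wrist_force: [0.2, -1.0, -5.5]
finger_gap: 0.0457
grip_force: 48.1
```

>>> servo_tool:
  angular:
    - [0,0,0]
    - [0,0,0]
    - [0,0,0]
  linear:
    - [0,0,-0.001]
    - [0,0,-0.001]
    - [0,0,0]
  hand: [0.04,0.04,0.04]

```text
time_s: 8.48
ee_pos: [0.4771, -0.242, 0.0506]
tool_rot: [1.0, -0.022, 0.0, 0.0]
wrist_force: [-1.1, 1.3, -1.3]
finger_gap: 0.0454
grip_force: 48.3
```

>>> servo_tool:
  angular:
    - [0,0,0]
    - [0,0,0]
    - [0,0,0]
    - [0,0,0]
    - [0,0,0]
    - [0,0,0]
    - [0,0,0]
    - [0,0,0]
    - [0,0,0]
    - [0,0,0]
  linear:
    - [0,0,-0.0005]
    - [0,0,0]
    - [0,0,0]
    - [0,0,0]
    - [0,0,0]
    - [0,0,0]
    - [0,0,0]
    - [0,0,0]
    - [0,0,0]
    - [0,0,0]
  hand: [0.04,0.05,0.06,0.07,0.08,0.0854,0.0854,0.0854,0.0854,0.0854]

```text
time_s: 9.72
ee_pos: [0.4771, -0.2419, 0.0498]
tool_rot: [1.0, -0.022, -0.0, -0.0]
wrist_force: [-0.7, 0.4, -0.2]
finger_gap: 0.0851
grip_force: 0.0
```

>>> servo_tool:
  angular:
    - [0,0,0]
    - [0,0,0]
    - [0,0,0]
    - [0,0,0]
    - [0,0,0]
    - [0,0,0]
    - [0,0,0]
    - [0,0,0]
  linear:
    - [0,0,0.01]
    - [0,0,0.02]
    - [0,0,0.03]
    - [0,0,0.04]
    - [0,0,0.04]
    - [0,0,0.03]
    - [0,0,0]
    - [0,0,0]
  hand: [0.0854,0.0854,0.0854,0.0854,0.0854,0.0854,0.0854,0.0854]

```text
time_s: 10.72
ee_pos: [0.4768, -0.2418, 0.2197]
tool_rot: [1.0, -0.022, -0.0, -0.0]
wrist_force: [0.3, 0.5, -0.7]
finger_gap: 0.0852
grip_force: 0.0
```

```bash
python3 - <<'E'
from h import *
im=get_image("scene"); cv2.imwrite("pics/s4.png",im[:,:,::-1].copy())
E
```

```text
(no output)
```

View pics/s4.png

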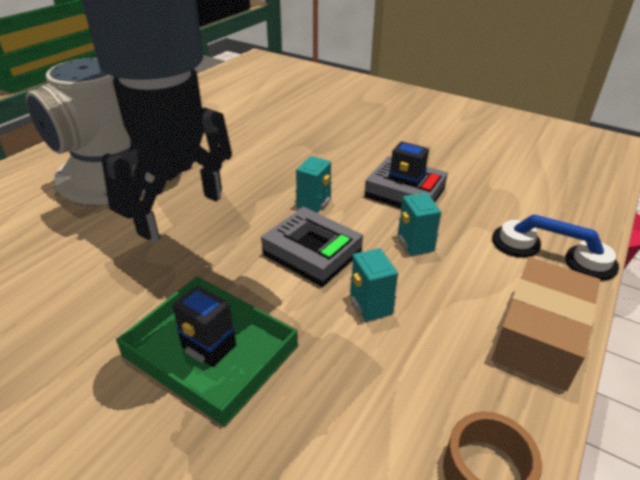

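The pack stands upright in the tray at (205,325), the gripper is clear of it, and the red-lit pack at (408,163) hasn't moved.

```bash
python3 -c "
from plant import *
print(finish_job())"
```

```text
the job is handed in; nothing more can be done
None
```

The charged pack stands upright and released in the green tray, the red-lit pack is still latched in its charger, and the job is handed in; no verdict came back.

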